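Sweep the brass lock cylinders into the parts tray

ROBOT

A 6-joint arm with a two-finger parallel gripper is mounted at the origin on a cart in front of the work surface, level with it; the furniture and walls round the work are solid. World frame = base frame: x ahead of the robot, y to its left, z up, the work surface at z = 0. Lengths are in m, angles in degrees, forces in N, time in s.
With the tool pointing down it reaches from about 0.4 to 0.825 m from the base axis. Payload 7 kg.
Tool frame: the origin (TCP) lies on the front face of the gripper's body, between the roots of the fingers; the fingertips stand 66 mm ahead of it and the grasp point (between the pads) lies 47 mm ahead of it; z points along the fingers, y is the line along which they close (so a half turn about z gives the same grasp; the last joint's range is limited). The gripper opens to 88 mm and grips with 3 to 60 N. Pads are 19 mm wide; open, the fingers measure 130 mm over their backs; the gripper's body (78 mm by 193 mm) begins 47 mm behind the grasp point.
Start: joints at [88.47, 20.546, 0.682, 0, -70.136, -16.507], TCP at [0.209, 0.642, 0.292] pointing down, gripper open.
Joint ranges: [-176.03, 176.03], [-82.01, 121.73], [-58.28, 71.71], [-173.87, 95.51], [-174.79, -0.11], [-173.66, 173.66]. Speed limits (degrees/s): [136.94, 136.94, 172.46, 180, 180, 180].

INTERFACE

Orientations are given as [roll, pitch, yaw] about the fixed x, y, z axes, in that order (R = Rz(yaw) Ry(pitch) Rx(roll)).
In Python, from plant import ctrl gives the robot as it stands.
- The arm moves only by the tool send_rows, never from a script. Its argument "deltas" is a list of rows, each a list of 2 entries, a list of its own where there are three numbers: the shift along the tool's x, y, z each as a share of 800 mm, from -1 to 1, then the turn about the tool's z as a share of 90 degrees, from -1 to 1. A call has exactly 5 rows; each row is the pose to reach, as a shift and turn from the pose commanded when the call began, along the tool's axes at that moment; what a row does not reach only later rows make up. A row lasts 1/12 s, in which the tool goes at most 41.7 mm and 7.16 degrees, less where a joint would pass 70% of its speed; a pose out of reach is approached as far as the arm can. A call with a number of a shift or a turn outside -1 to 1 is refused whole. A call with a gripper value outside its range is refused whole. "gripper" is the opening, from 0 (shut) to 1 (fully open), set as the call begins (left out, the last holds). The fingers move at their own pace and stop on an object; the grip force is fixed at half the most. Time passes only in rows, so rows that repeat a pose let the fingers close, or fill a call up. It gives the time, the measured TCP pose, the force, the opening and the grip force at its end, in the units of the state.
- ctrl.get_obs(): the state, without advancing time (a new reading comes with each control period).
- ctrl.snapshot(name): name is "side" or "top"; returns a dict with "color" (400x640x3 uint8, red, green, blue), "vertical_fov" (degrees; the focal length in pixels is half the picture's height over the tangent of half this angle, whatever the lens; pixels are square), "cx", "cy" (the principal point, pixels), "rvec" (rotation vector, rad) and "tvec" (3), from world to camera coordinates, as OpenCV has them. Camera axes: x right, y down, z forward; pixel columns grow to the right and rows downward; lengths in m; the calibration is good to about 2 mm. A picture is of the moment at which its call begins. There is no depth.
- ctrl.close_job(): hands the job in; it is judged then, once.
Trained networks look in a picture, given as the dict that the camera call returned (one of the last four; its "shot" number tells which), for a name from the list of things; names that differ only in an ending like _2 or _b are one class to them, and where a whole thing is asked for, a point or a joint stands for the part that bears it (a point fixed in the world has none). Each returns a list of dicts, best first, with "conf" (0 to 1); they miss things now and then, are a little off and sometimes report something else, mostly with a low value. They report only what shows in the picture. A call takes as long as a camera call.
- ctrl.boxes_of(picture, thing): "xy" ([column, row] as shares, 0 to 1, of the picture: columns of its width, rows of its height, amid what is visible of it).
- ctrl.cut_out(picture, thing): "pixels" (400x640 bool, what is visible of it) and "xy" ([column, row] as shares, 0 to 1, of the picture: columns of its width, rows of its height, amid what is visible of it).
The state is a dict: "clock": time; "joint_pos": joint angles; "qvel": joint speeds; "tau": joint torques, N m; "tool_pos": TCP position; "orientation": TCP orientation; "force": force on the tool from outside, world axes, zero at the start; "moment": the same for the moment, N m; "opening": finger opening in m; "gripper_force": force on a finger pad.
Only numpy, scipy, OpenCV 4.12 (cv2) and the standard library are available. Lean on these libraries where they do the work, as an engineer would, in place of code of your own. Each camera call takes 0.05 s, during which the arm holds its last target. There are 200 camera calls.

TASK

Sweep the two brass-coloured lock cylinders along the bench with the outside of the fingers, through the open front of the blue parts tray, until each lies wholly inside it. Only push them: do not lift them or tip them over. Leave the silver-coloured cylinder, the padlock and the loupe where they are.

Things in the scene. Friction and masses are not known exactly. Their poses are not given: they have to be found in the camera images.
- parts_tray: Blue sheet-steel tray fixed to the bench, open in front. Origin: under its floor centre, at bench height; +x points from mouth to back wall, y across. Inside x -42 (mouth) to +42 mm, y -75 to +75 mm. Floor 2 mm thick; a lip at x -57 to -42 mm slopes up to it from the bench. Side and back walls 3 mm thick, 28 mm high. In front of the mouth the side walls flare outward, to 186 mm apart at x -70 mm; no wall across the mouth.
- brass_cylinder_1: Brass-coloured euro lock cylinder lying on its side (canted 0.2 rad), loose, to be swept into the tray: 31 mm (own x) by 62-64 mm (own y, long axis) by 22 mm high (solid halves 17 mm), about 0.18 kg, ordinary friction, slides under 3 N. Origin: centre of its underside; own z up. Both look alike.
- brass_cylinder_1_end_a (a point): Point on the end of this brass cylinder towards its own -y, 31 mm from its origin, 8.5 mm above its underside.
- brass_cylinder_1_end_b (a point): Point on the end of this brass cylinder towards its own +y, 30 mm from its origin, 8.5 mm above its underside.
- brass_cylinder_2: Brass-coloured euro lock cylinder lying on its side (canted 0.2 rad), loose, to be swept into the tray: 31 mm (own x) by 62-64 mm (own y, long axis) by 22 mm high (solid halves 17 mm), about 0.18 kg, ordinary friction, slides under 3 N. Origin: centre of its underside; own z up. Both look alike.
- brass_cylinder_2_end_a (a point): Point on the end of this brass cylinder towards its own -y, 31 mm from its origin, 8.5 mm above its underside.
- brass_cylinder_2_end_b (a point): Point on the end of this brass cylinder towards its own +y, 30 mm from its origin, 8.5 mm above its underside.
- steel_cylinder: Silver-coloured euro lock cylinder of the same shape, 31 mm (own x) by 60 mm (own y) by 22 mm high, loose, in a row with the brass ones, canted alike. Origin: centre of its underside. To be left where it lies.
- padlock: Steel padlock lying on its back, 61 by 40 by 19 mm, loose, beside the work. Origin: centre of its underside. A bystander.
- loupe: Black watchmaker's loupe standing on its rim, 44 mm across, 28 mm high, loose, on the robot side of the tray. Origin: centre of its underside. A bystander.

How it is judged:
By the outcome, as a careful person would: the job done as asked, in the order asked, and still so for the second after the job is handed in, with the robot touching nothing.
It also fails if it takes over 72 s, if anything falls off the work surface, if the arm or the gripper's body presses on something with over 40 N, if the wrist force passes 120 N, or if a joint passes its speed limit or range.

## Working session

There is one attempt and no reset: what is moved stays moved. The work goes in short steps, Python scripts to look and compute and a tool call to move; the robot and the scene stay as the last step left them, time stands still between calls to the robot, and variables do not carry over. Pictures are saved under pics/ and viewed, at most 10 in all, crops included, and the job is handed in when it is done.

Besides the shell and the picture viewer there is one more tool, called after "Emit:" by a JSON object that holds its "name" and its "arguments". send_rows: Moves the arm, as the interface text tells. Shift numbers are shares of 800 mm and turn numbers shares of 90 degrees, none past 1 either way. Its arguments: {"type":"object","properties":{"deltas":{"type":"array","items":{"type":"array"}},"gripper":{"type":"number"}},"required":["deltas"]}

```bash
ls; mkdir -p pics; cat > h.py <<'E'
import numpy as np, cv2
from plant import ctrl
def shot(n):
    p=ctrl.snapshot(n); return p
def ray(p,uv,z):
    f=200/np.tan(np.radians(p["vertical_fov"])/2)
    R=cv2.Rodrigues(np.array(p["rvec"],float))[0]; t=np.array(p["tvec"],float)
    d=R.T@np.array([(uv[0]-p["cx"])/f,(uv[1]-p["cy"])/f,1]); c=-R.T@t
    return c+d*(z-c[2])/d[2]
def proj(p,X):
    f=200/np.tan(np.radians(p["vertical_fov"])/2)
    K=np.array([[f,0,p["cx"]],[0,f,p["cy"]],[0,0,1.]])
    return cv2.projectPoints(np.array(X,float).reshape(-1,1,3),np.array(p["rvec"],float),np.array(p["tvec"],float),K,None)[0].reshape(-1,2)
E
python3 - <<'E'
from h import *
o=ctrl.get_obs(); print(o)
for n in("top","side"):
    p=shot(n); cv2.imwrite(f"pics/{n}0.png",p["color"][:,:,::-1])
    print(n,p["vertical_fov"],p["cx"],p["cy"],p["rvec"],p["tvec"])
    for th,z in(("brass_cylinder_1",.01),("brass_cylinder_1_end_a",.0085),("brass_cylinder_1_end_b",.0085),("steel_cylinder",.01),("padlock",.01),("loupe",.014),("parts_tray",.01)):
        for b in ctrl.boxes_of(p,th):
            uv=np.array(b["xy"])*[640,400]; print(th,round(b["conf"],2),uv.round(),ray(p,uv,z).round(4))
E
```

```text
pics
{'clock': 0.0, 'joint_pos': array([ 8.84701549e+01,  2.05898947e+01,  6.34549966e-01, -1.93200302e-02,
       -7.01360195e+01, -1.65068955e+01]), 'qvel': array([ 0.01176268,  0.00707335,  0.07858337, -0.00095256,  0.0084609 ,
       -0.08439029]), 'tau': array([ 1.23243894e-04, -5.82721746e+01,  2.93056011e+01,  6.99725524e+00,
        6.95747993e-03, -1.54233867e-04]), 'tool_pos': array([0.20890097, 0.64146475, 0.2912484 ]), 'orientation': array([ 1.79907240e+02, -8.54808715e-03, -1.80433129e+01]), 'force': array([-0.02382978,  0.65084215,  0.25380577]), 'moment': array([-0.05226414, -0.018708  , -0.0117834 ]), 'gripper_force': 0.0, 'opening': 0.0875549312541067}
top 57.993901973753644 323.32809307675296 202.784752226178 [ 2.16313446 -2.17444278  0.14831484] [0.14128059 0.48783502 0.85878193]
brass_cylinder_1 0.83 [321. 175.] [0.5606 0.1438 0.01  ]
brass_cylinder_1 0.66 [309. 197.] [0.5056 0.1744 0.01  ]
brass_cylinder_1_end_a 0.7 [315. 174.] [0.5638 0.16   0.0085]
brass_cylinder_1_end_b 0.7 [315. 174.] [0.5638 0.16   0.0085]
steel_cylinder 0.77 [323. 226.] [0.4335 0.1391 0.01  ]
padlock 0.82 [281. 249.] [0.3768 0.2433 0.01  ]
loupe 0.65 [315. 257.] [0.3573 0.1597 0.014 ]
parts_tray 0.71 [367. 206.] [0.4833 0.0296 0.01  ]
parts_tray 0.25 [315. 174.] [0.5653 0.1588 0.01  ]
side 53.59612008562197 321.1022809998413 198.0702471562269 [ 2.20720408 -0.73732115  0.33991463] [-0.30491296  0.30512189  0.57570392]
brass_cylinder_1 0.74 [318. 200.] [0.5038 0.1702 0.01  ]
brass_cylinder_1 0.6 [345. 195.] [0.5634 0.1493 0.01  ]
brass_cylinder_1_end_a 0.55 [346. 195.] [0.5681 0.1497 0.0085]
brass_cylinder_1_end_b 0.55 [346. 195.] [0.5681 0.1497 0.0085]
steel_cylinder 0.62 [298. 226.] [0.4212 0.1313 0.01  ]
padlock 0.63 [249. 204.] [0.3735 0.2542 0.01  ]
loupe 0.75 [263. 231.] [0.3527 0.1582 0.014 ]
parts_tray 0.81 [333. 247.] [0.4447 0.0412 0.01  ]
parts_tray 0.3 [316. 200.] [0.5005 0.1764 0.01  ]
```

```bash
python3 - <<'E'
import cv2
a=cv2.imread("pics/top0.png")[130:290,230:430]; b=cv2.imread("pics/side0.png")[130:310,200:440]
cv2.imwrite("pics/top0c.png",cv2.resize(a,None,fx=3.75,fy=3.75,interpolation=cv2.INTER_CUBIC))
cv2.imwrite("pics/side0c.png",cv2.resize(b,None,fx=3.3,fy=3.3,interpolation=cv2.INTER_CUBIC))
E
```

```text
(no output)
```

View pics/top0c.png

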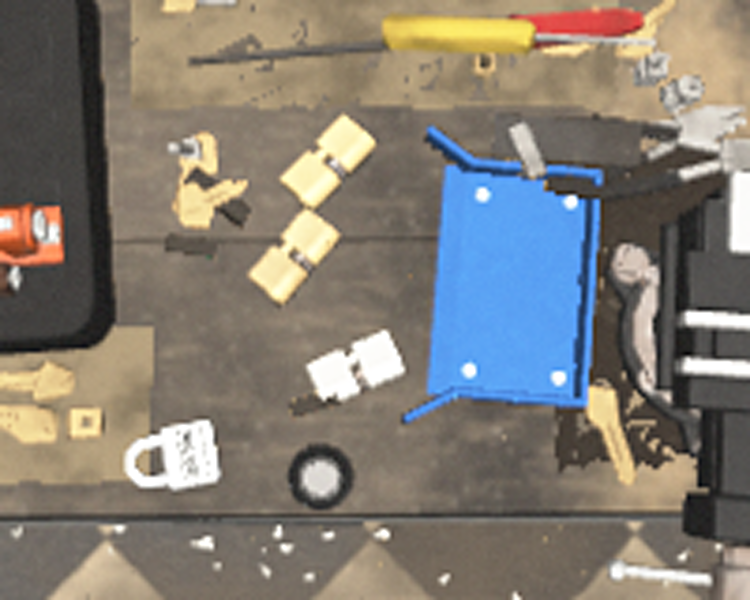

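View pics/side0c.png

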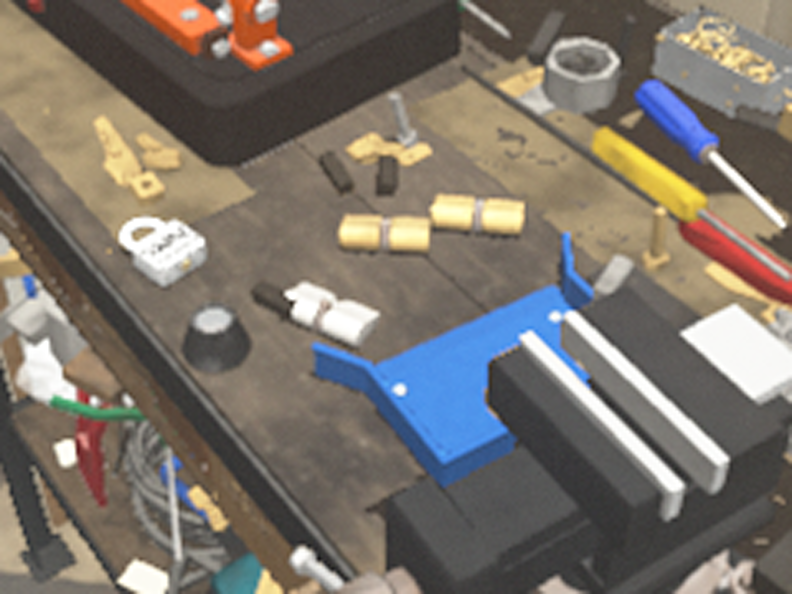

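Top crop: the tray mouth faces left (+y), with its flare tips at (430,130) and (405,418). The brass cylinders are at (328,160) and (295,255), the silver one at (355,365), the padlock at (180,455) and the loupe at (320,475). The side crop agrees, and shows black clutter behind the tray. Next I'll measure poses.

```bash
cat >> h.py <<'E'
from scipy.optimize import minimize
def rects(p,th,z=.0085):
    out=[]
    for c in ctrl.cut_out(p,th):
        v,u=np.nonzero(c["pixels"])
        if len(u)<20: continue
        W=np.array([ray(p,(a,b),z)[:2] for a,b in zip(u,v)])
        m=W.mean(0); _,s,V=np.linalg.svd(W-m,full_matrices=False)
        d=V[0]*np.sign(V[0][0]); e=(W-m)@np.array([d,[-d[1],d[0]]]).T
        out.append((round(c["conf"],2),len(u),m.round(4),round(np.degrees(np.arctan2(d[1],d[0])),1),(np.percentile(e,98,0)-np.percentile(e,2,0)).round(3)))
    return out
def traymask(p,q):
    c,s=np.cos(q[2]),np.sin(q[2]); M=np.zeros((400,640),np.uint8)
    def P(L): return [(q[0]+c*x-s*y,q[1]+s*x+c*y,z) for x,y,z in L]
    L=[[(-57,-75,0),(-57,75,0),(45,78,0),(45,-78,0)]]
    for g in(1,-1):
        L+=[[(-42,g*75,28),(-42,g*78,28),(45,g*78,28),(45,g*75,28)],[(-42,g*75,0),(-42,g*75,28),(45,g*78,28),(45,g*78,0)],
            [(-42,g*75,0),(-42,g*75,28),(-70,g*93,28),(-70,g*93,0)],[(-42,g*78,28),(-42,g*75,28),(-70,g*93,28),(-70,g*96,28)]]
    L+=[[(45,-78,0),(45,78,0),(45,78,28),(45,-78,28)]]
    for l in L:
        uv=proj(p,np.array(P(np.array(l)/1000.)))
        cv2.fillPoly(M,[np.round(uv*16).astype(np.int32)],1,shift=4)
    return M.astype(bool)
E
python3 - <<'E'
from h import *
p=shot("top"); s=shot("side")
for n,q in(("top",p),("side",s)):
    for t in("brass_cylinder_1","steel_cylinder","padlock","loupe"):
        for r in rects(q,t,.0085): print(n,t,*r)
hsv=cv2.cvtColor(p["color"],cv2.COLOR_RGB2HSV)
B=(cv2.inRange(hsv,(100,120,60),(125,255,255))>0); B[:160]=0;B[:, :330]=0;B[245:]=0;B[:,395:]=0
f=lambda q:-(traymask(p,q)&B).sum()/(traymask(p,q)|B).sum()
best=min((minimize(f,[.483,.04,a],method="Nelder-Mead",options=dict(initial_simplex=[[.483,.04,a],[.49,.04,a],[.483,.03,a],[.483,.04,a+.1]])) for a in(-1.75,-1.6,-1.45)),key=lambda r:r.fun)
q=best.x; print("tray",q[:2],np.degrees(q[2]),best.fun,B.sum())
c,sn=np.cos(q[2]),np.sin(q[2])
for x,y in[(-70,-93),(-70,93),(-42,-75),(-42,75),(42,-75),(42,75)]: print(x,y,(q[0]+(c*x-sn*y)/1e3).round(3),(q[1]+(sn*x+c*y)/1e3).round(3))
for n,im in(("t1",p),("s1",s)):
    I=im["color"].copy(); M=traymask(im,q).astype(np.uint8)
    cv2.drawContours(I,cv2.findContours(M,0,1)[0],-1,(255,0,0),1)
    I=I[120:300,200:440] ; cv2.imwrite(f"pics/{n}.png",cv2.resize(I,None,fx=2.4,fy=2.4)[:,:,::-1])
E
python3 -c "
import cv2,numpy as np
cv2.imwrite('pics/ov.png',np.vstack([cv2.imread('pics/t1.png')[:298],cv2.imread('pics/s1.png')[:298]]))"
```

```text
top brass_cylinder_1 0.86 291 [0.5677 0.153 ] -43.7 [0.06  0.029]
top brass_cylinder_1 0.56 292 [0.5026 0.1759] -39.5 [0.06  0.029]
top steel_cylinder 0.65 287 [0.4285 0.1346] -70.0 [0.056 0.03 ]
top padlock 0.74 320 [0.3716 0.2526] -84.5 [0.057 0.038]
top loupe 0.64 240 [0.3575 0.1586] 3.0 [0.041 0.037]
side brass_cylinder_1 0.74 277 [0.5632 0.1509] -42.0 [0.061 0.034]
side brass_cylinder_1 0.58 250 [0.5014 0.1735] -36.3 [0.057 0.031]
side steel_cylinder 0.6 290 [0.4267 0.131 ] -72.1 [0.058 0.031]
side padlock 0.88 325 [0.3717 0.2479] 88.0 [0.061 0.043]
side loupe 0.56 262 [0.5643 0.1507] -43.5 [0.059 0.033]
side loupe 0.53 352 [0.3564 0.1595] 62.8 [0.056 0.038]
tray [0.48368515 0.02388643] -94.97914004852973 -0.9174020472996823 2614
-70 -93 0.397 0.102
-70 93 0.582 0.086
-42 -75 0.413 0.072
-42 75 0.562 0.059
42 -75 0.405 -0.011
42 75 0.555 -0.024
```

View pics/ov.png

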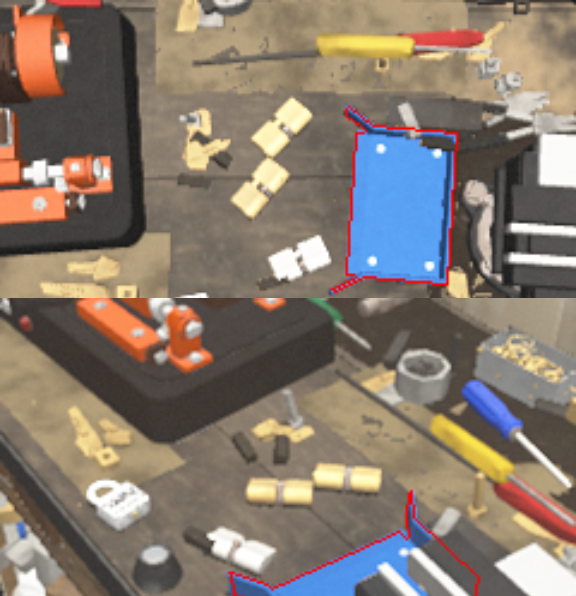

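View pics/side0.png

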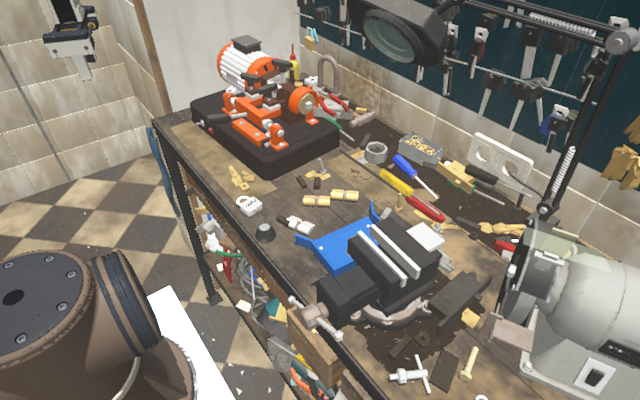

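The overlay fits: the tray is at (0.484, 0.024) with its x axis at -95°. The brass cylinders are at about (0.566, 0.151) and (0.502, 0.175), with their long axes near -40°. I'll sweep the far one first along its own normal, staying clear of the orange machine on the way in.

```bash
cat >> h.py <<'E'
def to(x,y,z,yaw=None,n=1):
    o=ctrl.get_obs(); P=np.array(o["tool_pos"]); w=o["orientation"][2]; a=np.radians(w)
    d=np.array([x,y,z])-P; c,s=np.cos(a),np.sin(a)
    t=0 if yaw is None else -((yaw-w+180)%360-180)/90
    L=np.array([c*d[0]+s*d[1],s*d[0]-c*d[1],-d[2]])/.8
    print("t",round(o["clock"],2),"at",P.round(4),round(w,1),"F",np.round(o["force"],1),"-> shares",L.round(4),"turn",round(t,3),"mm",round(np.linalg.norm(d)*1e3))
E
python3 -c "
from h import *
to(.36,.36,.292,-132)"
```

```text
t 1.3 at [0.209  0.6418 0.2922] -18.0 F [-0.9 -0.1  0.6] -> shares [2.885e-01 2.765e-01 2.000e-04] turn 1.266 mm 320
```

Emit:
{"name": "send_rows", "arguments": {"deltas": [[[0.035,0.034,0],0.07],[[0.07,0.067,0],0.15],[[0.105,0.1,0],0.23],[[0.14,0.134,0],0.31],[[0.17,0.163,0],0.39]], "gripper": 0.12}}

```text
clock: 1.72
tool_pos: [0.2986, 0.4736, 0.2923]
orientation: [-180.0, 0.0, -53.3]
force: [0.4, 0.6, 0.9]
opening: 0.0597
gripper_force: 0.0
```

```bash
python3 -c "
from h import *
to(.36,.36,.292,-132);to(.45,.25,.25,-132);o=ctrl.get_obs();print(o['joint_pos'].round(1),o['opening'])"
```

```text
t 1.72 at [0.2986 0.4736 0.2923] -53.3 F [0.4 0.6 0.9] -> shares [0.1597 0.0232 0.0004] turn 0.874 mm 129
t 1.72 at [0.2986 0.4736 0.2923] -53.3 F [0.4 0.6 0.9] -> shares [0.3372 0.015  0.0529] turn 0.874 mm 273
[ 77.8   9.7 -14.1   0.  -66.2 -41.1] 0.05970955309236391
```

Emit:
{"name": "send_rows", "arguments": {"deltas": [[[0.045,0.004,0.005],0.079],[[0.09,0.008,0.01],0.158],[[0.14,0.014,0.02],0.237],[[0.19,0.014,0.03],0.316],[[0.24,0.014,0.04],0.395]]}}

```text
clock: 2.13
tool_pos: [0.4052, 0.314, 0.2605]
orientation: [-180.0, 0.1, -88.8]
force: [0.9, 0.3, -0.7]
opening: 0.0262
gripper_force: 0.0
```

```bash
python3 -c "
from h import *
to(.592,.172,.2,-132);o=ctrl.get_obs();print(o['joint_pos'].round(1),o['opening'])"
```

```text
t 2.13 at [0.4052 0.314  0.2605] -88.8 F [ 0.9  0.3 -0.7] -> shares [ 0.1822 -0.2299  0.0756] turn 0.48 mm 242
[ 59.8   6.6 -22.3   0.  -61.1 -58.6] 0.02618933943369424
```

Emit:
{"name": "send_rows", "arguments": {"deltas": [[[0.05,-0.01,0],0.07],[[0.095,-0.03,0],0.15],[[0.13,-0.065,0],0.23],[[0.16,-0.105,0],0.31],[[0.182,-0.15,0],0.39]]}}

```text
clock: 2.55
tool_pos: [0.5289, 0.1709, 0.2611]
orientation: [-180.0, 0.1, -123.8]
force: [0.7, 1.9, 0.1]
opening: 0.0105
gripper_force: 0.0
```

```bash
python3 -c "
from h import *
to(.592,.172,.15,-132);o=ctrl.get_obs();print(o['joint_pos'].round(1),o['opening'])"
```

```text
t 2.55 at [0.5289 0.1709 0.2611] -123.8 F [0.7 1.9 0.1] -> shares [-0.0451 -0.0648  0.1389] turn 0.091 mm 128
[ 38.1  10.7 -17.2  -0.  -62.1 -71.9] 0.010517106956725098
```

Emit:
{"name": "send_rows", "arguments": {"deltas": [[[-0.02,-0.03,0.02],0.04],[[-0.045,-0.065,0.05],0.09],[[-0.045,-0.065,0.09],0.09],[[-0.045,-0.065,0.13],0.09],[[-0.045,-0.065,0.139],0.09]]}}

```text
clock: 2.97
tool_pos: [0.5894, 0.1728, 0.1433]
orientation: [179.8, -0.4, -131.7]
force: [-0.4, -0.6, -1.0]
opening: 0.0106
gripper_force: 0.0
```

```bash
python3 -c "
from h import *
to(.592,.172,.072,-132)
s=shot('side');print(rects(s,'brass_cylinder_1'))
P=ctrl.get_obs();x,y,z=P['tool_pos'];I=s['color'][130:290,240:440];cv2.imwrite('pics/s2.png',cv2.resize(I,None,fx=3.75,fy=3.75)[:,:,::-1])
print(proj(s,[[x,y,z-.066]]))"
```

```text
t 2.97 at [0.5894 0.1728 0.1433] -131.7 F [-0.4 -0.6 -1. ] -> shares [-0.0014 -0.0031  0.0892] turn 0.003 mm 71
[(0.64, 279, array([0.5   , 0.1742]), np.float64(-35.9), array([0.059, 0.034])), (0.57, 250, array([0.5638, 0.1517]), np.float64(-41.9), array([0.059, 0.032]))]
[[348.40402715 160.68353834]]
```

View pics/s2.png

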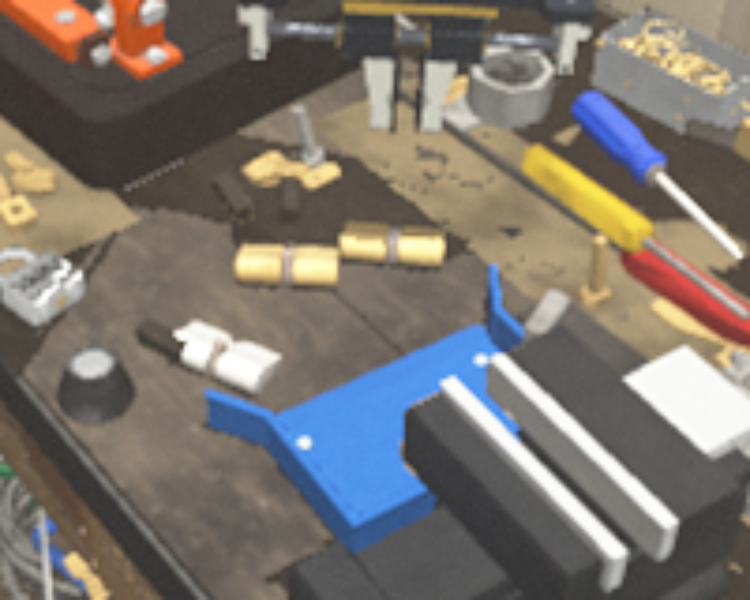

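The fingers are at (405,110) in the crop, behind the far brass cylinder at (390,245) and parallel to it. Nothing has been disturbed.

```bash
python3 -c "
from h import *
to(.593,.172,.072,-132)"
```

```text
t 3.07 at [0.5907 0.1739 0.1474] -131.6 F [-0.7  0.8  0.7] -> shares [-0.0002 -0.0037  0.0942] turn 0.005 mm 75
```

Emit:
{"name": "send_rows", "arguments": {"deltas": [[[0,-0.003,0.03],0],[[0,-0.003,0.055],0],[[0,-0.003,0.075],0],[[0,-0.003,0.087],0],[[0,-0.003,0.094],0]]}}

```text
clock: 3.48
tool_pos: [0.5938, 0.1736, 0.0748]
orientation: [-180.0, 0.1, -131.5]
force: [-0.4, 0.5, -0.4]
opening: 0.0106
gripper_force: 0.0
```

```bash
python3 -c "
from h import *
p=shot('top');to(.593,.172,.072,-132)"
```

```text
t 3.53 at [0.5935 0.1734 0.074 ] -131.5 F [-0.7 -0.2 -1.3] -> shares [ 0.0017 -0.0006  0.0025] turn 0.005 mm 2
```

Emit:
{"name": "send_rows", "arguments": {"deltas": [[[0.009,-0.001,0.002],0],[[0.019,-0.003,0.003],0],[[0.03,-0.006,0.003],0],[[0.041,-0.008,0.003],0],[[0.052,-0.01,0.003],0]]}}

```text
clock: 3.95
tool_pos: [0.5724, 0.1364, 0.0729]
orientation: [-179.9, 0.2, -131.6]
force: [2.4, 3.8, 6.9]
opening: 0.0104
gripper_force: 3.7
```

```bash
python3 -c "
from h import *
s=shot('side');p=shot('top');to(.593,.172,.072,-132);print(rects(s,'brass_cylinder_1'));print(rects(p,'brass_cylinder_1'))"
```

```text
t 4.05 at [0.5716 0.1353 0.0727] -131.6 F [1.9 0.3 4.9] -> shares [-0.0521  0.0105  0.0009] turn 0.004 mm 43
[(0.62, 260, array([0.5481, 0.1225]), np.float64(-46.1), array([0.06, 0.03])), (0.54, 291, array([0.5019, 0.1748]), np.float64(-38.3), array([0.058, 0.035]))]
[(0.65, 72, array([0.4876, 0.19  ]), np.float64(44.3), array([0.027, 0.016]))]
```

Emit:
{"name": "send_rows", "arguments": {"deltas": [[[0.011,0,0],0],[[0.022,0,0],0],[[0.033,0,0],0],[[0.044,0,0],0],[[0.055,0,0],0]]}}

```text
clock: 4.57
tool_pos: [0.5432, 0.1038, 0.0723]
orientation: [-179.9, 0.2, -131.6]
force: [1.2, 2.2, 4.4]
opening: 0.0104
gripper_force: 3.2
```

```bash
python3 -c "
from h import *
s=shot('side');to(.593,.172,.072,-132);print(rects(s,'brass_cylinder_1'))"
```

```text
t 4.62 at [0.5417 0.1024 0.0721] -131.6 F [1.2 0.1 7.7] -> shares [-1.076e-01  9.800e-03  1.000e-04] turn 0.004 mm 86
[(0.82, 293, array([0.5191, 0.0911]), np.float64(-48.4), array([0.06, 0.03])), (0.71, 263, array([0.5018, 0.1727]), np.float64(-36.0), array([0.058, 0.031]))]
```

Emit:
{"name": "send_rows", "arguments": {"deltas": [[[0.009,0,0],0],[[0.018,0,0],0],[[0.027,0,-0.001],0],[[0.036,0,-0.001],0],[[0.042,0,-0.001],0]]}}

```text
clock: 5.08
tool_pos: [0.521, 0.0786, 0.0731]
orientation: [-179.9, 0.2, -131.6]
force: [4.0, 4.8, 7.5]
opening: 0.0105
gripper_force: 4.3
```

Emit:
{"name": "send_rows", "arguments": {"deltas": [[[-0.015,0,0],0],[[-0.035,0,0],-0.02],[[-0.045,0,0],-0.1],[[-0.045,0,0],-0.18],[[-0.045,0,0],-0.26]]}}

```text
clock: 5.5
tool_pos: [0.5434, 0.1052, 0.0712]
orientation: [179.9, -0.1, -108.0]
force: [-0.3, -0.9, -0.0]
opening: 0.0105
gripper_force: 0.0
```

```bash
python3 -c "
from h import *
s=shot('side');to(.508,.112,.073,-95);print(rects(s,'brass_cylinder_1'))"
```

```text
t 5.55 at [0.5432 0.105  0.0712] -107.4 F [ 0.5 -0.1  0.6] -> shares [ 0.0048  0.0446 -0.0022] turn -0.138 mm 36
[(0.87, 254, array([0.4965, 0.0671]), np.float64(-35.6), array([0.058, 0.027])), (0.51, 154, array([0.4943, 0.1755]), np.float64(-48.4), array([0.059, 0.031]))]
```

```bash
python3 -c "
from h import *
to(.497,.118,.073,-95)"
```

```text
t 5.6 at [0.5432 0.1049 0.0713] -108.2 F [-0.2  0.3 -0.2] -> shares [ 0.0025  0.0599 -0.0022] turn -0.146 mm 48
```

Emit:
{"name": "send_rows", "arguments": {"deltas": [[[-0.016,0.005,-0.002],-0.07],[[-0.014,0.015,-0.002],-0.146],[[-0.008,0.03,-0.002],-0.146],[[-0.002,0.046,-0.002],-0.146],[[0.0025,0.06,-0.002],-0.146]]}}

```text
clock: 6.02
tool_pos: [0.4963, 0.1178, 0.0731]
orientation: [179.9, -0.1, -95.5]
force: [-0.8, -0.4, 0.0]
opening: 0.0103
gripper_force: 0.0
```

```bash
python3 -c "
from h import *
s=shot('side');to(.497,.118,.073,-95);print(rects(s,'brass_cylinder_1'))"
```

```text
t 6.07 at [0.4943 0.1173 0.073 ] -95.5 F [-4.6 -1.3 -0.7] -> shares [-0.0012 -0.0033  0.    ] turn -0.006 mm 3
[(0.7, 301, array([0.497 , 0.0668]), np.float64(-41.1), array([0.059, 0.031]))]
```

Emit:
{"name": "send_rows", "arguments": {"deltas": [[[0.012,0,0],0],[[0.024,0,0],0],[[0.036,0,0],0],[[0.048,0,0],0],[[0.06,0,0],0]]}}

```text
clock: 6.53
tool_pos: [0.496, 0.0713, 0.0752]
orientation: [-179.7, 0.2, -95.2]
force: [-1.5, 8.8, 14.0]
opening: 0.0103
gripper_force: 7.3
```

Emit:
{"name": "send_rows", "arguments": {"deltas": [[[0.011,0,0],0],[[0.021,0,0],0],[[0.029,0,0],0],[[0.035,0,0],0],[[0.035,0,0],0]]}}

```text
clock: 6.95
tool_pos: [0.4934, 0.0426, 0.0753]
orientation: [-179.7, 0.1, -95.2]
force: [1.7, 3.4, 10.5]
opening: 0.0106
gripper_force: 5.5
```

```bash
python3 -c "
from h import *
s=shot('side');to(.497,.118,.073,-95);print(rects(s,'brass_cylinder_1'))
p=shot('top');print(rects(p,'brass_cylinder_1'))
I=[x['color'][130:290,240:440] for x in (s,p)];cv2.imwrite('pics/m3.png',cv2.resize(np.hstack(I),None,fx=2,fy=2)[:,:,::-1])"
```

```text
t 7.0 at [0.4934 0.0427 0.0753] -95.2 F [1.6 3.4 9.5] -> shares [-0.0941  0.0041  0.0028] turn -0.002 mm 75
[]
[]
```

View pics/m3.png

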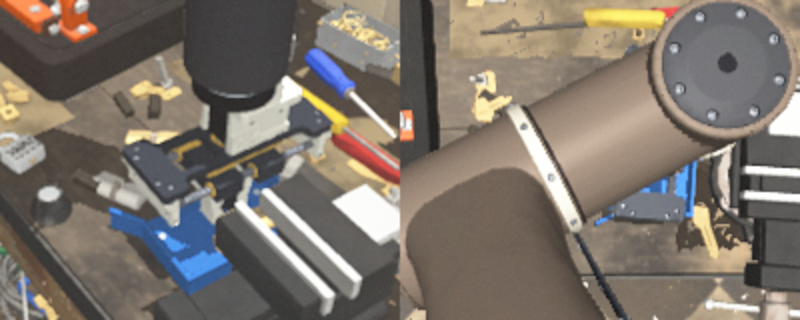

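The view is mostly hidden: the arm covers the tray from above, and the gripper covers it from the side. I'll back off, rise, and move behind the second cylinder.

Emit:
{"name": "send_rows", "arguments": {"deltas": [[[-0.01,0,0],0],[[-0.03,0,0],0],[[-0.06,0,0],0],[[-0.07,0,-0.03],0],[[-0.08,0,-0.07],0]]}}

```text
clock: 7.57
tool_pos: [0.4952, 0.1057, 0.1277]
orientation: [179.7, -0.2, -95.2]
force: [2.5, 0.8, -0.2]
opening: 0.0105
gripper_force: 0.0
```

Emit:
{"name": "send_rows", "arguments": {"deltas": [[[-0.01,0,-0.03],0],[[-0.05,0,-0.03],0],[[-0.09,0,-0.03],0],[[-0.13,0,-0.03],0],[[-0.15,0,-0.03],0]], "gripper": 0.25}}

```text
clock: 7.98
tool_pos: [0.5082, 0.228, 0.1538]
orientation: [-180.0, 0.0, -95.2]
force: [0.2, 0.5, 0.3]
opening: 0.022
gripper_force: 0.0
```

```bash
python3 -c "
from h import *
s=shot('side');to(.506,.232,.1,-95);print(rects(s,'brass_cylinder_1'),rects(s,'steel_cylinder'))
p=shot('top');print(rects(p,'brass_cylinder_1'))
I=[x['color'][130:290,240:440] for x in (s,p)];cv2.imwrite('pics/m4.png',cv2.resize(np.hstack(I),None,fx=2,fy=2)[:,:,::-1])"
```

```text
t 8.03 at [0.5086 0.2295 0.1536] -95.1 F [1.8 2.9 1. ] -> shares [-0.0029  0.0036  0.067 ] turn -0.001 mm 54
[(0.56, 264, array([0.5016, 0.1731]), np.float64(-39.1), array([0.057, 0.033]))] [(0.62, 251, array([0.4271, 0.1288]), np.float64(-72.7), array([0.056, 0.029]))]
[(0.58, 281, array([0.5083, 0.0157]), np.float64(-14.0), array([0.059, 0.029])), (0.55, 296, array([0.4292, 0.134 ]), np.float64(-70.6), array([0.057, 0.031]))]
```

View pics/m4.png

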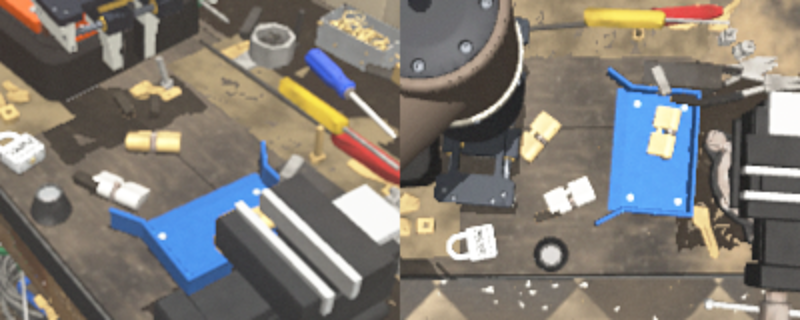

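The first cylinder lies inside the tray at (0.508, 0.016), and the silver one has not moved. I'll descend behind the second cylinder with a narrower finger, clear of the dark bits beside it.

Emit:
{"name": "send_rows", "arguments": {"deltas": [[[0.004,0.014,0.02],0],[[0.004,0.014,0.045],0],[[0.004,0.014,0.065],0],[[0.004,0.014,0.075],0],[[0.004,0.014,0.08],0]], "gripper": 0.07}}

```text
clock: 8.65
tool_pos: [0.4957, 0.2224, 0.0886]
orientation: [179.9, -0.1, -95.2]
force: [0.5, -0.9, -0.3]
opening: 0.0064
gripper_force: 0.0
```

```bash
python3 -c "
from h import *
s=shot('side');to(.497,.227,.073,-95);print(rects(s,'brass_cylinder_1'));print(ctrl.get_obs()['opening'])"
```

```text
t 8.7 at [0.4958 0.2227 0.0886] -95.2 F [ 0.1  0.1 -0.7] -> shares [-0.0055 -0.001   0.0195] turn -0.003 mm 16
[(0.83, 261, array([0.5012, 0.1723]), np.float64(-40.1), array([0.056, 0.034])), (0.51, 32, array([0.5219, 0.0096]), np.float64(85.8), array([0.024, 0.007]))]
0.006167012442603636
```

Emit:
{"name": "send_rows", "arguments": {"deltas": [[[-0.005,-0.001,0],0],[[-0.005,-0.001,0.006],0],[[-0.005,-0.001,0.012],0],[[-0.005,-0.001,0.017],0],[[-0.005,-0.001,0.02],0]]}}

```text
clock: 9.17
tool_pos: [0.4971, 0.2277, 0.0732]
orientation: [180.0, -0.0, -95.2]
force: [-0.3, -1.1, 0.4]
opening: 0.0062
gripper_force: 0.0
```

Emit:
{"name": "send_rows", "arguments": {"deltas": [[[0.01,0,0],0],[[0.022,0,0],0],[[0.034,0,0],0],[[0.044,0,0],0],[[0.054,0,0],0]]}}

```text
clock: 9.58
tool_pos: [0.4934, 0.1838, 0.0741]
orientation: [-180.0, 0.0, -95.2]
force: [-1.4, 1.7, 1.8]
opening: 0.0062
gripper_force: 1.2
```

```bash
python3 -c "
from h import *
s=shot('side');to(.497,.227,.073,-95);print(rects(s,'brass_cylinder_1'),rects(s,'steel_cylinder'))"
```

```text
t 9.63 at [0.4929 0.1826 0.074 ] -95.2 F [-0.7 -1.3  2. ] -> shares [-0.0557 -0.      0.0013] turn -0.002 mm 45
[(0.82, 237, array([0.5089, 0.1528]), np.float64(-11.4), array([0.059, 0.028])), (0.48, 42, array([0.5216, 0.0088]), np.float64(85.3), array([0.026, 0.009]))] [(0.59, 311, array([0.4277, 0.1315]), np.float64(-73.8), array([0.061, 0.032]))]
```

Emit:
{"name": "send_rows", "arguments": {"deltas": [[[-0.008,0,0],0],[[-0.008,-0.009,0],0],[[-0.008,-0.016,0],0],[[0.002,-0.016,0.001],0],[[0.012,-0.016,0.001],0]]}}

```text
clock: 10.15
tool_pos: [0.5057, 0.1742, 0.0726]
orientation: [-180.0, 0.0, -95.1]
force: [0.7, 1.3, 0.5]
opening: 0.0062
gripper_force: 0.9
```

Emit:
{"name": "send_rows", "arguments": {"deltas": [[[0.011,0,0],0],[[0.022,0,0],0],[[0.033,0,0],0],[[0.044,0,0],0],[[0.055,0,0],0]]}}

```text
clock: 10.57
tool_pos: [0.5013, 0.1294, 0.0732]
orientation: [-180.0, 0.0, -95.2]
force: [0.0, 1.3, 0.7]
opening: 0.0059
gripper_force: 0.9
```

```bash
python3 -c "
from h import *
s=shot('side');to(.4837+.0355*.087+.019,.0239+.0375*.996,.074,-95);print(rects(s,'brass_cylinder_1'),rects(s,'steel_cylinder'))"
```

```text
t 10.62 at [0.5007 0.1281 0.0731] -95.2 F [ 0.1 -0.8  1.7] -> shares [ 0.0826 -0.0139 -0.0012] turn -0.002 mm 67
[(0.59, 34, array([0.5218, 0.0123]), np.float64(86.3), array([0.026, 0.005])), (0.53, 322, array([0.5098, 0.1036]), np.float64(7.3), array([0.066, 0.03 ]))] [(0.65, 41, array([0.5221, 0.0147]), np.float64(85.3), array([0.029, 0.007])), (0.59, 289, array([0.4278, 0.1327]), np.float64(-66.9), array([0.059, 0.03 ]))]
```

Emit:
{"name": "send_rows", "arguments": {"deltas": [[[0.01,-0.001,0],0],[[0.02,-0.002,-0.001],0],[[0.03,-0.003,-0.001],0],[[0.04,-0.004,-0.001],0],[[0.05,-0.005,-0.001],0]]}}

```text
clock: 11.13
tool_pos: [0.5019, 0.0894, 0.0739]
orientation: [-180.0, 0.0, -95.2]
force: [-1.0, 3.8, 2.3]
opening: 0.0059
gripper_force: 1.9
```

Emit:
{"name": "send_rows", "arguments": {"deltas": [[[0.009,-0.001,0],0],[[0.018,-0.002,0],0],[[0.026,-0.002,0],0],[[0.032,-0.002,0],0],[[0.032,-0.002,0],0]]}}

```text
clock: 11.55
tool_pos: [0.5033, 0.0648, 0.0753]
orientation: [-179.7, 0.2, -95.1]
force: [2.5, 3.9, 9.0]
opening: 0.0062
gripper_force: 5.1
```

Emit:
{"name": "send_rows", "arguments": {"deltas": [[[-0.01,0,0],0],[[-0.03,0,0],0],[[-0.06,0,0],0],[[-0.07,0,-0.03],0],[[-0.08,0,-0.07],0]]}}

```text
clock: 11.97
tool_pos: [0.5047, 0.1273, 0.1275]
orientation: [179.6, -0.3, -95.2]
force: [0.6, 0.0, -0.2]
opening: 0.0063
gripper_force: 0.0
```

Emit:
{"name": "send_rows", "arguments": {"deltas": [[[-0.03,0,-0.03],0],[[-0.07,0,-0.06],0],[[-0.11,0.01,-0.06],0],[[-0.15,0.02,-0.06],0],[[-0.15,0.02,-0.06],0]]}}

```text
clock: 12.38
tool_pos: [0.5014, 0.2528, 0.178]
orientation: [-180.0, 0.0, -95.0]
force: [0.1, -0.1, 0.4]
opening: 0.0058
gripper_force: 0.0
```

```bash
cat > c.py <<'E'
from h import *
import sys
s=shot('side');p=shot('top');to(.497,.118,.073,-95)
q=np.array([.4837,.0239]);a=np.radians(-95);X=np.array([np.cos(a),np.sin(a)]);Y=np.array([-X[1],X[0]])
for im in(p,s):
  for t in('brass_cylinder_1','steel_cylinder','padlock','loupe'):
    for r in rects(im,t): print(t,*r,'tray',(X@(r[2]-q)).round(3),(Y@(r[2]-q)).round(3))
I=p['color'][150:270,290:450];cv2.imwrite(sys.argv[1],cv2.resize(I,None,fx=4,fy=4)[:,:,::-1])
E
python3 c.py pics/m5.png
```

```text
t 12.48 at [0.5009 0.2494 0.1771] -95.1 F [-0.3 -0.7 -0.6] -> shares [ 0.1641 -0.0097  0.1301] turn -0.001 mm 168
brass_cylinder_1 0.71 296 [0.5111 0.0091] 3.7 [0.06 0.03] tray 0.012 0.029
brass_cylinder_1 0.68 256 [0.5113 0.0418] 7.5 [0.055 0.028] tray -0.02 0.026
steel_cylinder 0.79 299 [0.4288 0.1345] -68.5 [0.057 0.031] tray -0.105 -0.064
padlock 0.65 297 [0.3724 0.2502] -89.5 [0.054 0.041] tray -0.216 -0.131
loupe 0.66 240 [0.3571 0.1595] 35.0 [0.038 0.038] tray -0.124 -0.138
loupe 0.58 302 [0.5124 0.0425] 3.7 [0.06 0.03] tray -0.021 0.027
brass_cylinder_1 0.47 198 [0.5168 0.0478] -1.5 [0.063 0.026] tray -0.027 0.031
brass_cylinder_1 0.38 37 [0.5219 0.0102] 84.0 [0.028 0.006] tray 0.01 0.039
steel_cylinder 0.76 300 [0.4278 0.1326] -69.4 [0.059 0.032] tray -0.103 -0.065
padlock 0.88 344 [0.3718 0.2494] 89.4 [0.062 0.043] tray -0.215 -0.131
loupe 0.64 354 [0.3557 0.1586] 61.5 [0.055 0.038] tray -0.123 -0.139
```

View pics/m5.png

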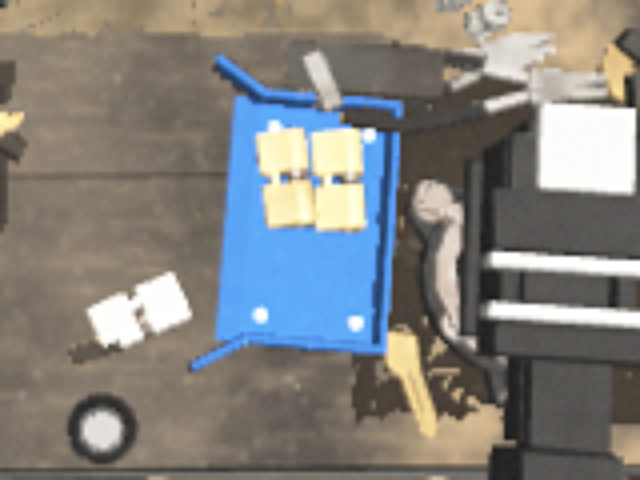

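Both cylinders are in, but the second sits near the mouth (centre at tray x of about -20 mm, turned about 12°). One more aligned push of about 12 mm will settle it.

```bash
python3 -c "
from h import *
to(.517,.115,.12,-95)"
```

```text
t 12.88 at [0.5018 0.2484 0.1778] -95.2 F [-0.3  0.5  0.3] -> shares [ 0.1644 -0.0341  0.0722] turn -0.002 mm 146
```

Emit:
{"name": "send_rows", "arguments": {"deltas": [[[0.03,-0.01,0],0],[[0.07,-0.02,0.02],0],[[0.11,-0.03,0.04],0],[[0.145,-0.034,0.06],0],[[0.164,-0.034,0.072],0]], "gripper": 0.23}}

```text
clock: 13.3
tool_pos: [0.5161, 0.1129, 0.1187]
orientation: [179.9, -0.1, -95.3]
force: [-0.0, 0.2, 0.1]
opening: 0.0201
gripper_force: 0.0
```

Emit:
{"name": "send_rows", "arguments": {"deltas": [[[0,0,0.018],0],[[0,0,0.034],0],[[0,0,0.047],0],[[0,0,0.055],0],[[0,0,0.057],0]]}}

```text
clock: 13.72
tool_pos: [0.5165, 0.1157, 0.0735]
orientation: [179.9, -0.1, -95.2]
force: [-0.5, 0.3, 0.3]
opening: 0.0198
gripper_force: 0.0
```

```bash
python3 -c "
from h import *
to(.514,.053,.075,-95);print(ctrl.get_obs()['opening'])"
```

```text
t 13.72 at [0.5165 0.1157 0.0735] -95.2 F [-0.5  0.3  0.3] -> shares [ 0.0784 -0.0039 -0.0019] turn -0.002 mm 63
0.019794509498484342
```

Emit:
{"name": "send_rows", "arguments": {"deltas": [[[0.012,0,0],0],[[0.026,0,-0.001],0],[[0.04,0,-0.001],0],[[0.05,0,-0.001],0],[[0.058,0,-0.001],0]]}}

```text
clock: 14.13
tool_pos: [0.5126, 0.0685, 0.0758]
orientation: [-180.0, 0.0, -95.2]
force: [-0.5, 0.3, 0.8]
opening: 0.0203
gripper_force: 0.5
```

Emit:
{"name": "send_rows", "arguments": {"deltas": [[[0.006,0,0],0],[[0.012,0,0],0],[[0.017,0,0],0],[[0.021,0,0],0],[[0.021,0,0],0]]}}

```text
clock: 14.55
tool_pos: [0.512, 0.0531, 0.0759]
orientation: [-179.9, 0.0, -95.1]
force: [1.3, 2.6, 5.0]
opening: 0.0203
gripper_force: 2.5
```

Emit:
{"name": "send_rows", "arguments": {"deltas": [[[-0.01,0,0],0],[[-0.03,0,0],0],[[-0.06,0,0],0],[[-0.07,0,-0.03],0],[[-0.08,0,-0.07],0]]}}

```text
clock: 14.97
tool_pos: [0.5144, 0.1168, 0.1288]
orientation: [179.6, -0.3, -95.1]
force: [1.0, 0.4, -0.1]
opening: 0.0203
gripper_force: 0.0
```

Emit:
{"name": "send_rows", "arguments": {"deltas": [[[-0.03,0,-0.03],0],[[-0.07,0,-0.06],0],[[-0.11,0.01,-0.06],0],[[-0.15,0.02,-0.06],0],[[-0.15,0.02,-0.06],0]]}}

```text
clock: 15.38
tool_pos: [0.511, 0.2422, 0.1792]
orientation: [180.0, -0.0, -95.0]
force: [0.0, -0.4, 0.2]
opening: 0.02
gripper_force: 0.0
```

```bash
python3 c.py pics/m6.png
```

```text
t 15.48 at [0.5105 0.2387 0.1784] -95.0 F [-0.2 -1.   0.2] -> shares [0.1518 0.0036 0.1317] turn -0.0 mm 161
brass_cylinder_1 0.82 287 [ 0.5072 -0.0011] -1.7 [0.061 0.028] tray 0.023 0.026
brass_cylinder_1 0.69 306 [0.4277 0.1353] -69.2 [0.057 0.031] tray -0.106 -0.065
brass_cylinder_1 0.65 267 [0.5116 0.0295] -2.5 [0.058 0.028] tray -0.008 0.027
steel_cylinder 0.59 308 [0.4286 0.1358] -68.9 [0.057 0.031] tray -0.107 -0.065
padlock 0.78 218 [0.3719 0.2468] 17.7 [0.036 0.035] tray -0.212 -0.131
loupe 0.7 226 [0.3575 0.1596] 88.1 [0.039 0.036] tray -0.124 -0.138
loupe 0.66 257 [0.5111 0.0293] -1.5 [0.058 0.028] tray -0.008 0.027
padlock 0.81 335 [0.3713 0.2492] -86.2 [0.062 0.043] tray -0.215 -0.132
loupe 0.79 335 [0.3555 0.1582] 66.0 [0.055 0.037] tray -0.123 -0.139
```

View pics/m6.png

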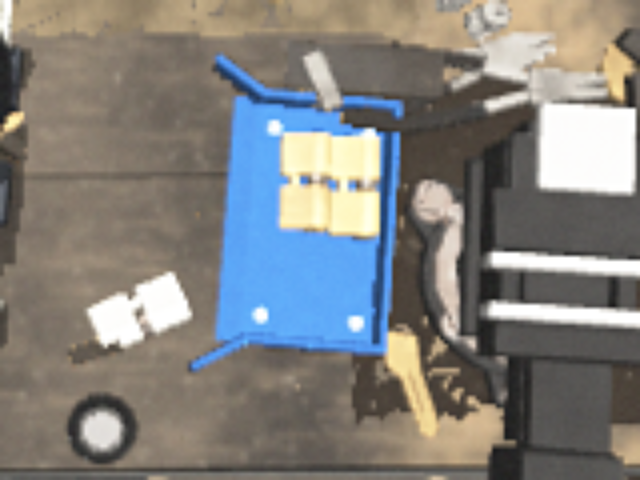

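Both brass cylinders now lie flat, side by side and well inside the tray (tray x about -24 to +39 mm). The silver cylinder, padlock and loupe have not moved, and the arm is clear.

```bash
python3 -c "
from plant import ctrl
print(ctrl.close_job())"
```

```text
the job is handed in; nothing more can be done
None
```

Both brass cylinders were pushed along the bench and lie wholly inside the blue tray; the silver cylinder, padlock and loupe were not moved, and the job was handed in at about 15.5 s of the 72 s allowed.

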